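# Throw the guarded test-jig lever with the bent rod

## Robot

A 6-joint arm with a two-finger parallel gripper is mounted at the origin on the work surface. World frame = base frame: x ahead of the robot, y to its left, z up, the work surface at z = 0. Lengths are in m, angles in rad, forces in N, time in s.
With the tool pointing down it reaches from about 0.4 to 0.825 m from the base axis. Payload 7 kg.
Tool frame: the origin (TCP) lies at the very end of the fingers, on their centre line; the grasp point (between the pads) lies 19 mm behind it (grasp_offset is the distance from the TCP to the grasp point, in m); z points along the fingers, y is the direction in which the jaws open and shut (so a half turn about z gives the same grasp; the last joint's range is limited). The gripper opens to 88 mm and grips with 3 to 60 N. Pads are 19 mm wide; open, the fingers measure 130 mm over their backs; the gripper's body (78 mm by 193 mm) begins 47 mm behind the grasp point.
Start: joints at [-0.902, 0.359, 0.012, 0, -1.224, -0.288], TCP at [0.251, -0.627, 0.227] pointing down, gripper open.
Joint ranges: [-3.07, 3.07], [-1.43, 2.12], [-1.02, 1.25], [-3.03, 1.67], [-3.05, -0], [-3.03, 3.03]. Speed limits (rad/s): [2.39, 2.39, 3.01, 3.14, 3.14, 3.14].

## Interface

Orientations are given as a unit quaternion [x, y, z, w].
In Python, from station import sense, grab_frame, camera_model, close_job, regions_of, tip_of, grasp_offset gives the robot as it stands. The module is installed in compiled form; this text tells all that it offers.
- The arm moves only by the tool step_arm, never from a script. Its argument "commands" is a list of rows, each an object with "travel": the shift along the tool's x, y, z each as a share of 0.025 m, from -1 to 1, a list of three; "angular": the turn, a rotation vector about the tool's x, y, z each as a share of 8 degrees, from -1 to 1, a list of three; "hand": the opening, from -1 (shut) to 1 (fully open), so that 0 is half open. A call has 1 to 10 rows; each row shifts and turns the commanded pose from where the row before left it, along the tool's axes as they then stand; what a row does not reach is not made up. A row lasts 1/8 s, in which the tool goes at most 62.5 mm and 10.7 degrees, less where a joint would pass 70% of its speed; a pose out of reach is approached as far as the arm can. A call with a number of a shift or a turn outside -1 to 1 is refused whole. A call with a gripper value outside its range is refused whole. The fingers move at their own pace and stop on an object; "grip_force" is the grip in N (left out, the last holds). Time passes only in rows, so rows that do not move let the fingers close. It gives the time, the measured TCP pose, the force and the opening at its end, in the units of the state.
- sense(): the state, without advancing time (a new reading comes with each control period).
- grab_frame(name): name is "scene" or "top" or "wrist"; returns the picture (384x512x3 uint8, red, green, blue); there is no depth.
- camera_model(name): a dict with "vfov" (degrees; the focal length in pixels is half the picture's height over the tangent of half this angle, whatever the lens; pixels are square), "cx", "cy" (the principal point, pixels), "origin" and "attitude" of the camera in the world. Camera axes: x right, y down, z forward; pixel columns grow to the right and rows downward; lengths in m; the calibration is good to about 2 mm. A picture is of the moment at which its call begins: read the wrist's pose just before it. camera_model takes no time and is no camera call; for the wrist camera it gives the pose at the moment of the call.
- close_job(): hands the job in, once; it reports no verdict.
Trained networks look in the newest picture that a camera, given by its name, has taken for a name from the list of things; names that differ only in an ending like _2 or _b are one class to them, and where a whole thing is asked for, a point or a joint stands for the part that bears it (a point fixed in the world has none). Each returns a list of dicts, best first, with "score" (0 to 1); they miss things now and then, are a little off and sometimes report something else, mostly with a low value. They report only what shows in the picture. A call takes as long as a camera call. They do not tell look-alikes from the thing itself.
- regions_of(camera, thing): "mask" (384x512 bool, what is visible of it).
- tip_of(camera, thing): "centre" ([x, y, z] in m, in world coordinates, good to about 4 mm: a listed point, or the origin of a listed thing).
The state is a dict: "time": time; "joints": joint angles; "joint_vel": joint speeds; "joint_torque": joint torques, N m; "eef_pos": TCP position; "orientation": TCP orientation; "contact_force": force on the tool from outside, world axes, zero at the start; "ft_torque": the same for the moment, N m; "finger_gap": opening from 0.0 (shut) to 1.0 (fully open).
Only numpy, scipy, OpenCV 4.12 (cv2) and the standard library are available. Lean on these libraries where they do the work, as an engineer would, in place of code of your own. Each camera call takes 0.05 s, during which the arm holds its last target.

## Task

Take the bent rod from its rest, reach over the tan guard of the test jig with it, hook it behind the red lever and draw the lever towards the guard until you feel it come up against its hard stop. Keep it pressed against the stop with about 10 newtons for a good second so that the contacts seat, never pulling on it with more than 18 newtons, without knocking the guard, touching the lever with the gripper or disturbing the other things on the bench. Then unhook and put the rod back in its rest as it lay, leaving the lever drawn.

Things in the scene. Friction and masses are not known exactly. Their poses are not given: they have to be found in the camera images.
- rod: Rigid bent hooking rod, 140 g. Origin: middle of its handle; x along it to the hook, z up in the rest. Handle: dark red-brown bar 140 (x) x 16 (y) x 24 (z) mm, gripped across y; brass weight on its rear. From its front an 8 mm round bar runs through (x, z) = (80, 0), (100, 40), (200, 40), (200, -40) mm: up, level, then straight down. Centre of mass 15 mm ahead of the origin. It may shift slightly in the grip
- rod_tip (a point): Lower end of the rod's downturned part, on its centre line, at (200, 0, -40) mm in the rod's frame; the round end reaches 4 mm below it
- rest: Fixed rest: wooden base 150 x 90 x 12 mm, two aluminium uprights at x = -50 and +50 mm, 12 mm thick. Origin under its centre; x along the rod, to its hook. Each upright has a flat notch 21 mm wide, floor at 60 mm height, straight for 14 mm, then flared up to 86 mm height. The handle lies in both, rod origin 72 mm above the bench at y = 0, x within 8 mm of 0. Fingers go down between the uprights
- jig: Fixed test jig: grey base plate 220 x 180 x 12 mm, from x = -70 to +150 mm of its frame. Origin on the bench below the switch line; x points away from the robot's side, square to the guard. At its rear, x = 115 mm, a brass bayonet socket 60 mm tall, 54 mm across at the foot, between two 38 mm tall terminals
- guard: Tan guard fixed across the front of the jig: upright plate 6 mm thick x 180 mm wide at x = -22 mm of the jig, its top edge (brass strip) 110 mm above the bench; side cheeks 62 mm high, 40 mm long at y = +-88 mm. Origin at the plate's bottom centre; axes as the jig. It bears a light brush only (6 N)
- switch: Black switch block 56 x 50 x 18 mm fixed on the jig base behind the guard, at x = 0 and y = -35 to +35 mm of the jig; axes as the jig. Origin at the centre of its underside, 12 mm above the bench; its top is 30 mm and the lever's hinge (along y, over its centre) 32 mm above the bench
- lever_bar (a point): Middle of the red lever's crossbar: 10 mm thick, 42 mm long along the jig's y, 70 mm from the hinge on an 8 mm stem. Starts leaning 0.2 to 0.75 rad from upright, away from the guard; hook it on that side, 30 mm free there. Drawn towards the guard 14 to 31 mm it meets a hard stop, set differently each time and unseen: 0 to 0.3 rad short of upright. Moves at 1 to 4 N, stays where left
- tray: Fixed shallow green tray 150 x 110 x 28 mm, bystander. Origin under its centre
- bulb_holder: Brass twist-fit bulb holder, 40 mm diameter, 34 mm tall, standing in the tray; bystander. Origin under its centre
- housing: Tan plastic radio housing 150 x 240 x 150 mm, bystander. Origin under its centre
- bracket: Steel chassis bracket 90 x 50 x 50 mm, bystander. Origin under its base's centre
- dial_plate: Gold round dial plate, 90 mm diameter, 5 mm thick, lying flat; bystander. Origin under its centre
- driver: Screwdriver lying on the bench, bystander
- cup: Steel cup 70 mm across, 60 mm tall, bystander. Origin under its centre
- lever: The red lever as a whole; origin on its hinge axis, over the centre of the switch block
Not all that is in view belongs to the job. What is shaped like the rest but pink or white is not meant.

How it is judged:
By the outcome, as a careful person would: the job done as asked, in the order asked, and still so for the second after the job is handed in, with the robot touching nothing.
It also fails if it takes over 58 s, if anything falls off the work surface, if the arm or the gripper's body presses on something with over 40 N, if the wrist force passes 120 N, or if a joint passes its speed limit or range.

## Working session

There is one attempt and no reset: what is moved stays moved. The work goes in short steps, Python scripts to look and compute and a tool call to move; the robot and the scene stay as the last step left them, time stands still between calls to the robot, and variables do not carry over. Pictures are saved under pics/ and viewed, and the job is handed in when it is done.

Besides the shell and the picture viewer there is one more tool, called after "Call:" as name([rows], argument=value, ...), one row to a line, values as JSON. step_arm: Moves the arm, as the interface text tells. Its arguments: {"type":"object","properties":{"commands":{"type":"array","items":{"type":"object","properties":{"travel":{"type":"array","items":{"type":"number","minimum":-1,"maximum":1}},"angular":{"type":"array","items":{"type":"number","minimum":-1,"maximum":1}},"hand":{"type":"number"}}}},"grip_force":{"type":"number"}},"required":["commands"]}

```bash
mkdir -p pics
cat > h.py <<'E'
import numpy as np, cv2
from station import *
def save(cam,name,scale=1.5):
    f=grab_frame(cam); cv2.imwrite(f'pics/{name}.png',cv2.resize(f[:,:,::-1],None,fx=scale,fy=scale)); return f
def st():
    s=sense(); print({k:np.round(s[k],4).tolist() for k in ('time','joints','eef_pos','orientation','contact_force','ft_torque','finger_gap')}); return s
E
python3 - <<'E'
from h import *
st()
for c in('scene','top'):
    save(c,c+'0'); print(c,camera_model(c))
    for t in ('rod','rod_tip','rest','jig','guard','switch','lever_bar','lever'):
        try: print(t,[(np.round(d['centre'],4).tolist(),round(d['score'],2)) for d in tip_of(c,t)])
        except Exception as e: print(t,e)
print(grasp_offset)
print(sense()['time'])
E
```

```text
{'time': 0.0, 'joints': [-0.9019, 0.3594, 0.0111, -0.0004, -1.2241, -0.2881], 'eef_pos': [0.2507, -0.6262, 0.2256], 'orientation': [-0.1892, 0.9819, 0.0008, -0.0002], 'contact_force': [-0.0021, 0.2284, -0.2038], 'ft_torque': [0.0249, -0.0078, -0.033], 'finger_gap': 1.0023}
scene {'vfov': 48.00971032551577, 'cx': 257.321368357486, 'cy': 197.47413093163382, 'origin': array([ 1.37877295, -0.49690876,  0.73209933]), 'attitude': array([ 0.751087  ,  0.44254434, -0.24529121, -0.4240932 ])}
rod [([0.4669, 0.2472, 0.0712], 0.7)]
rod_tip [([0.6623, 0.2641, 0.0333], 0.66), ([0.657, 0.0109, -0.0008], 0.41)]
rest [([0.4639, 0.2465, -0.0032], 0.94), ([0.6971, -0.2343, 0.0007], 0.63), ([0.3284, 0.3996, -0.0003], 0.63), ([0.1532, 0.3085, -0.0001], 0.58)]
jig [([0.6577, 0.0113, -0.0001], 0.59)]
guard [([0.6355, 0.0167, 0.0162], 0.55)]
switch [([0.653, -0.0036, 0.0121], 0.75), ([0.4508, -0.2484, -0.0004], 0.69), ([0.4679, 0.2496, 0.0699], 0.35)]
lever_bar [([0.69, -0.0027, 0.0914], 0.65)]
lever [([0.6592, -0.006, 0.0323], 0.5)]
top {'vfov': 54.67447790586934, 'cx': 253.2133089725034, 'cy': 185.5628341041622, 'origin': array([ 1.98552920e-01, -9.32094050e-04,  1.29007357e+00]), 'attitude': array([ 0.71363666, -0.6938775 ,  0.06426335, -0.07160272])}
rod [([0.4685, 0.245, 0.0793], 0.95), ([0.4558, -0.2507, -0.0029], 0.37), ([0.3307, 0.397, -0.0023], 0.24)]
rod_tip [([0.6673, 0.2649, 0.033], 0.63), ([0.6773, -0.4161, 0.0009], 0.17)]
rest [([0.1631, 0.3111, 0.0008], 0.85), ([0.7013, -0.2266, 0.0026], 0.7), ([0.4639, 0.246, -0.0012], 0.69)]
jig [([0.6557, 0.0149, -0.0023], 0.71), ([0.5262, 0.5345, -0.0031], 0.71)]
guard [([0.6313, 0.0112, 0.0137], 0.88)]
switch [([0.6551, -0.002, 0.0146], 0.71), ([0.5127, -0.4479, -0.0027], 0.25)]
lever_bar [([0.6881, -0.0021, 0.0928], 0.47), ([0.4664, 0.2457, 0.0794], 0.22)]
lever [([0.6528, -0.0033, 0.0301], 0.42)]
0.0188
0.9
```

View pics/scene0.png

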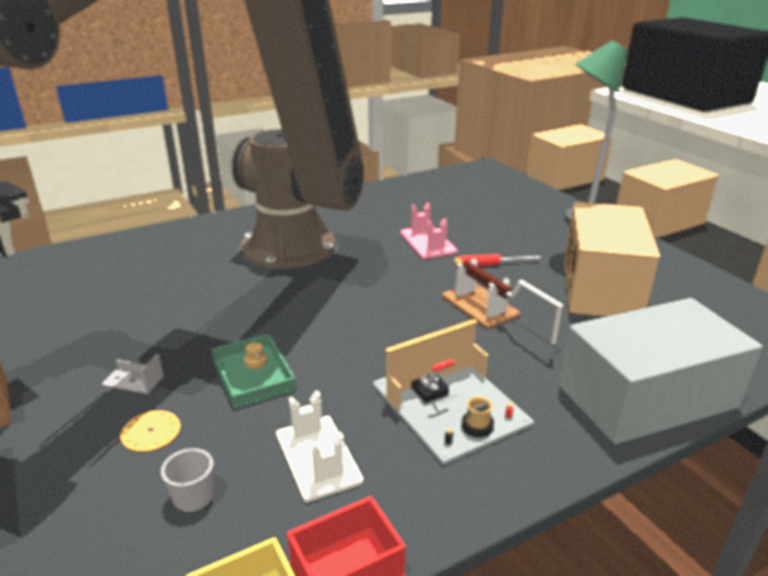

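View pics/top0.png

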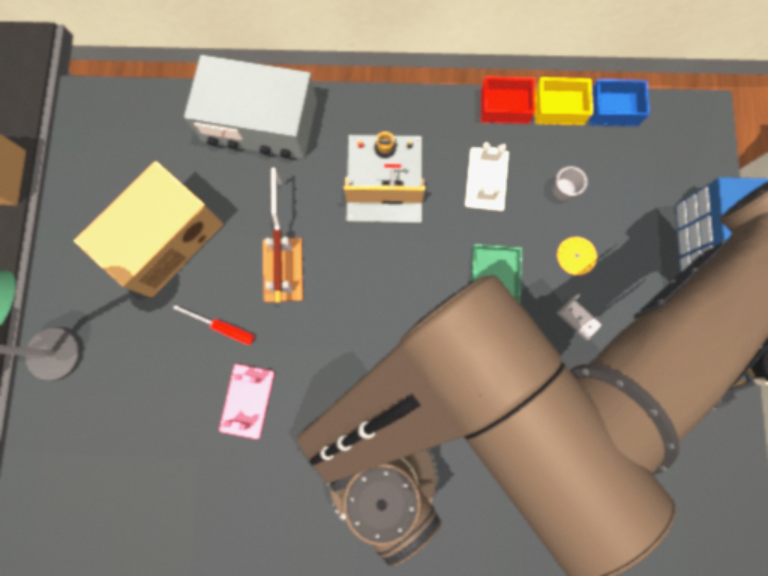

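```bash
cat >> h.py <<'E'
from scipy.spatial.transform import Rotation as Rn
def ray(cam,u,v,cm=None):
    m=cm or camera_model(cam); f=192/np.tan(np.radians(m['vfov']/2))
    d=Rn.from_quat(m['attitude']).apply([(u-m['cx'])/f,(v-m['cy'])/f,1]); return np.array(m['origin']),d
def atz(cam,u,v,z,cm=None):
    o,d=ray(cam,u,v,cm); return o+d*(z-o[2])/d[2]
def proj(cam,p,cm=None):
    m=cm or camera_model(cam); f=192/np.tan(np.radians(m['vfov']/2))
    q=Rn.from_quat(m['attitude']).inv().apply(np.array(p)-m['origin']); return q[:2]/q[2]*f+[m['cx'],m['cy']]
def tips(cam,names):
    for t in names: print(cam,t,[(np.round(d['centre'],4).tolist(),round(d['score'],2)) for d in tip_of(cam,t)][:3])
E
python3 - <<'E'
from h import *
f=grab_frame('top'); tips('top',['housing'])
c=f[60:220,120:320]; cv2.imwrite('pics/topc.png',cv2.resize(c[:,:,::-1],None,fx=4,fy=4,interpolation=cv2.INTER_CUBIC)[:600])
f=grab_frame('scene'); tips('scene',['housing'])
c=f[150:320,230:430]; cv2.imwrite('pics/scenec.png',cv2.resize(c[:,:,::-1],None,fx=3.5,fy=3.5,interpolation=cv2.INTER_CUBIC))
E
```

```text
top housing [([0.5284, 0.5328, -0.0004], 0.78)]
scene housing [([0.5218, 0.5289, 0.0051], 0.67)]
```

View pics/topc.png

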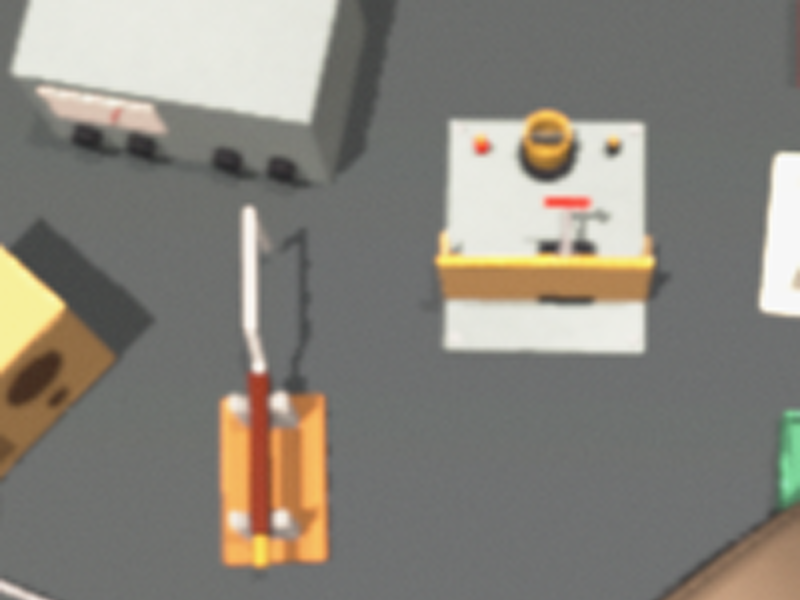

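View pics/scenec.png

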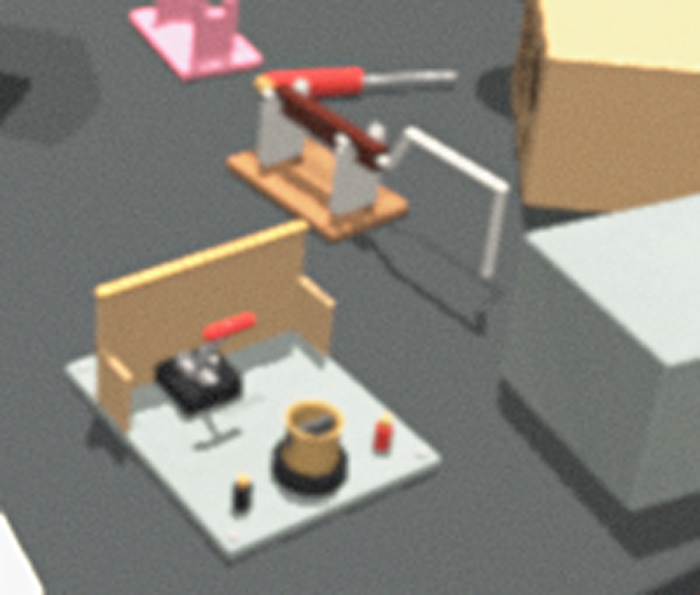

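Run:
```python
from h import *
def P(n,u,v,z): print(n,np.round(atz('top',120+(u-1.5)/4,60+(v-1.5)/4,z),4)[:2])
P('gL',437,260,.11);P('gR',655,260,.11)
P('b1',448,120,.012);P('b2',645,122,.012);P('b3',645,352,.012);P('b4',443,350,.012)
P('lv1',545,202,.095);P('lv2',590,202,.095)
P('tiptop',250,208,.116);P('bend',250,330,.116);P('hf',259,373,.084);P('hr',261,540,.084)
P('rest',221,397,.012);P('rest',326,395,.012);P('rest',326,562,.012);P('rest',223,564,.012)
P('hous top',65,310,.15);P('hous bot',115,352,.0)
P('boxtop',300,125,.11);P('boxbot',330,182,0)
```

```text
gL [0.6337 0.1021]
gR [ 0.6385 -0.0801]
b1 [0.8061 0.1061]
b2 [ 0.8087 -0.0757]
b3 [ 0.5882 -0.0789]
b4 [0.5853 0.1018]
lv1 [0.6937 0.0134]
lv2 [ 0.6947 -0.025 ]
tiptop [0.6733 0.2604]
bend [0.5668 0.2534]
hf [0.5393 0.2503]
hr [0.3968 0.2395]
rest [0.5366 0.2977]
rest [0.5409 0.2043]
rest [0.3908 0.1959]
rest [0.3865 0.2856]
hous top [0.5689 0.3961]
hous bot [0.5792 0.3995]
boxtop [0.7518 0.224 ]
boxbot [0.7476 0.2138]
```

Call:
step_arm([
  {"travel": [-0.7, 0.7, 0], "angular": [0, 0, 0.733], "hand": 1},
  {"travel": [-0.7, 0.9, 0], "angular": [0, 0, 0.733], "hand": 1},
  {"travel": [-0.7, 0.9, 0], "angular": [0, 0, 0.733], "hand": 1},
  {"travel": [-0.7, 0.98, 0], "angular": [0, 0, 0], "hand": 1},
  {"travel": [-0.7, 0.98, 0], "angular": [0, 0, 0], "hand": 1},
  {"travel": [-0.7, 0.98, 0], "angular": [0, 0, 0], "hand": 1},
  {"travel": [-0.7, 0.98, 0], "angular": [0, 0, 0], "hand": 1},
  {"travel": [-0.7, 0.98, 0], "angular": [0, 0, 0], "hand": 1},
  {"travel": [-0.7, 0.98, 0], "angular": [0, 0, 0], "hand": 1},
  {"travel": [-0.7, 0.98, 0], "angular": [0, 0, 0], "hand": 1},
])

```text
time: 2.35
eef_pos: [0.3945, -0.3713, 0.2268]
orientation: [-0.037, 0.999, -0.0, 0.0]
contact_force: [0.2, 0.0, -0.2]
finger_gap: 0.997
```

Call:
step_arm([
  {"travel": [-0.7, 0.98, 0], "hand": 1},
  {"travel": [-0.3, 0.98, 0], "hand": 1},
  {"travel": [-0.2, 0.98, 0], "hand": 1},
  {"travel": [-0.2, 0.98, 0], "hand": 1},
  {"travel": [-0.2, 0.98, 0], "hand": 1},
  {"travel": [-0.2, 0.98, 0], "hand": 1},
  {"travel": [-0.2, 0.98, 0], "hand": 1},
  {"travel": [-0.2, 0.98, 0], "hand": 1},
  {"travel": [-0.2, 0.98, 0], "hand": 1},
  {"travel": [-0.2, 0.98, 0], "hand": 1},
])

```text
schema error: expected keys travel, angular, hand
```

Call:
step_arm([
  {"travel": [-0.5, 0.98, 0], "angular": [0, 0, 0], "hand": 1},
  {"travel": [-0.5, 0.98, 0], "angular": [0, 0, 0], "hand": 1},
  {"travel": [-0.5, 0.98, 0], "angular": [0, 0, 0], "hand": 1},
  {"travel": [-0.5, 0.98, 0], "angular": [0, 0, 0], "hand": 1},
  {"travel": [-0.5, 0.98, 0], "angular": [0, 0, 0], "hand": 1},
  {"travel": [-0.5, 0.98, 0], "angular": [0, 0, 0], "hand": 1},
  {"travel": [-0.4, 0.98, 0], "angular": [0, 0, 0], "hand": 1},
  {"travel": [-0.4, 0.98, 0], "angular": [0, 0, 0], "hand": 1},
  {"travel": [-0.4, 0.98, 0], "angular": [0, 0, 0], "hand": 1},
  {"travel": [-0.2, 0.98, 0], "angular": [0, 0, 0], "hand": 1},
])

```text
time: 3.6
eef_pos: [0.4861, -0.1188, 0.2267]
orientation: [-0.037, 0.999, -0.0, 0.0]
contact_force: [-0.1, -0.9, 0.5]
finger_gap: 1.003
```

Call:
step_arm([
  {"travel": [0, 0.98, 0], "angular": [0, 0, 0], "hand": 1},
  {"travel": [0, 0.98, 0], "angular": [0, 0, 0], "hand": 1},
  {"travel": [0, 0.98, 0], "angular": [0, 0, 0], "hand": 1},
  {"travel": [0, 0.98, 0], "angular": [0, 0, 0], "hand": 1},
  {"travel": [0, 0.8, 0], "angular": [0, 0, 0], "hand": 1},
])

```text
time: 4.22
eef_pos: [0.4769, -0.0012, 0.2268]
orientation: [-0.037, 0.999, 0.0, 0.0]
contact_force: [0.5, -0.2, 0.7]
finger_gap: 1.002
```

Run:
```python
from h import *
st(); print(camera_model('wrist'))
save('wrist','w1'); tips('wrist',['rod','rest','lever_bar','guard','switch','jig'])
```

```text
{'time': 4.225, 'joints': [0.4114, 0.0266, -0.4084, 0.0, -1.1353, -1.9081], 'eef_pos': [0.4769, -0.0012, 0.2268], 'orientation': [-0.0371, 0.9993, 0.0001, 0.0003], 'contact_force': [0.528, -0.1878, 0.7032], 'ft_torque': [0.019, 0.0041, -0.0499], 'finger_gap': 1.0023}
{'vfov': 70.35326248190762, 'cx': 252.90563963648276, 'cy': 192.35066596579574, 'origin': array([ 0.4039939 , -0.00694158,  0.38507056]), 'attitude': array([0.67371541, 0.72583809, 0.1019128 , 0.09423587])}
wrist rod [([0.4675, 0.2479, 0.0731], 0.92)]
wrist rest [([0.4663, 0.2482, -0.0003], 0.78)]
wrist lever_bar []
wrist guard [([0.6357, 0.0147, 0.0113], 0.56)]
wrist switch [([0.4696, 0.2475, 0.0714], 0.5)]
wrist jig [([0.6562, 0.0119, 0.0009], 0.62)]
```

View pics/w1.png

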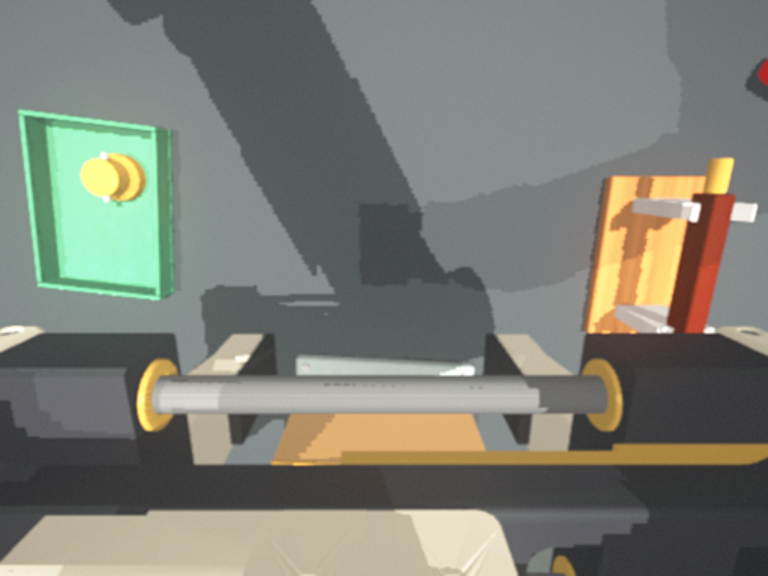

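Call:
step_arm([
  {"travel": [0, 0, 0], "angular": [0, 0, -1], "hand": 1},
  {"travel": [0, 0, 0], "angular": [0, 0, -1], "hand": 1},
  {"travel": [0, 0, 0], "angular": [0, 0, -1], "hand": 1},
  {"travel": [0, 0, 0], "angular": [0, 0, -1], "hand": 1},
  {"travel": [0, 0, 0], "angular": [0, 0, -1], "hand": 1},
  {"travel": [0, 0, 0], "angular": [0, 0, -1], "hand": 1},
  {"travel": [0, 0, 0], "angular": [0, 0, -1], "hand": 1},
  {"travel": [0, 0, 0], "angular": [0, 0, -1], "hand": 1},
  {"travel": [0, 0, 0], "angular": [0, 0, -1], "hand": 1},
  {"travel": [0, 0, 0], "angular": [0, 0, -1], "hand": 1},
])

```text
time: 5.82
eef_pos: [0.477, -0.0027, 0.2265]
orientation: [-0.672, 0.741, 0.0, -0.0]
contact_force: [-0.3, -0.4, -0.4]
finger_gap: 1.002
```

Call:
step_arm([
  {"travel": [0, 0, 0], "angular": [0, 0, -1], "hand": 1},
  {"travel": [0, 0, 0], "angular": [0, 0, -1], "hand": 1},
  {"travel": [0, 0, 0], "angular": [0, 0, -1], "hand": 1},
  {"travel": [0, 0, 0], "angular": [0, 0, -1], "hand": 1},
  {"travel": [0, 0, 0], "angular": [0, 0, -1], "hand": 1},
  {"travel": [0, 0, 0], "angular": [0, 0, -1], "hand": 1},
  {"travel": [0, 0, 0], "angular": [0, 0, -1], "hand": 1},
  {"travel": [0, 0, 0], "angular": [0, 0, -1], "hand": 1},
  {"travel": [0, 0, 0], "angular": [0, 0, -1], "hand": 1},
  {"travel": [0, 0, 0], "angular": [0, 0, -1], "hand": 1},
])

```text
time: 7.08
eef_pos: [0.477, -0.0027, 0.2265]
orientation: [0.991, -0.135, -0.0, 0.0]
contact_force: [-0.7, -0.0, -1.1]
finger_gap: 1.001
```

Call:
step_arm([
  {"travel": [0, 0, 0], "angular": [0, 0, -1], "hand": 1},
  {"travel": [0, 0, 0], "angular": [0, 0, -1], "hand": 1},
  {"travel": [0, 0, 0], "angular": [0, 0, -0.5], "hand": 1},
  {"travel": [0, 0, 0], "angular": [0, 0, 0], "hand": 1},
])

```text
time: 7.58
eef_pos: [0.477, -0.0026, 0.2265]
orientation: [0.999, 0.036, -0.0, 0.0]
contact_force: [-0.1, 0.1, 0.2]
finger_gap: 1.002
```

Run:
```python
from h import *
st(); print(camera_model('wrist'))
save('wrist','w2'); tips('wrist',['rod','rest','lever_bar','guard','switch','jig'])
```

```text
{'time': 7.575, 'joints': [0.4084, 0.0274, -0.4082, 0.0, -1.1353, 1.2347], 'eef_pos': [0.477, -0.0026, 0.2265], 'orientation': [0.9993, 0.0361, -0.0, 0.0], 'contact_force': [-0.0751, 0.0572, 0.241], 'ft_torque': [-0.1077, 0.1813, 0.0299], 'finger_gap': 1.0021}
{'vfov': 70.35326248190762, 'cx': 252.90563963648276, 'cy': 192.35066596579574, 'origin': array([0.55153562, 0.00247757, 0.3848226 ]), 'attitude': array([ 0.72533376, -0.67438839, -0.09418332,  0.10109768])}
wrist rod [([0.4679, 0.2472, 0.0725], 0.76)]
wrist rest [([0.6962, -0.2368, 0.0016], 0.89), ([0.4644, 0.2455, -0.0002], 0.64)]
wrist lever_bar []
wrist guard [([0.6344, 0.0147, 0.0116], 0.98)]
wrist switch [([0.6545, -0.0026, 0.0079], 0.97)]
wrist jig [([0.6534, 0.0169, 0.0028], 0.67)]
```

View pics/w2.png

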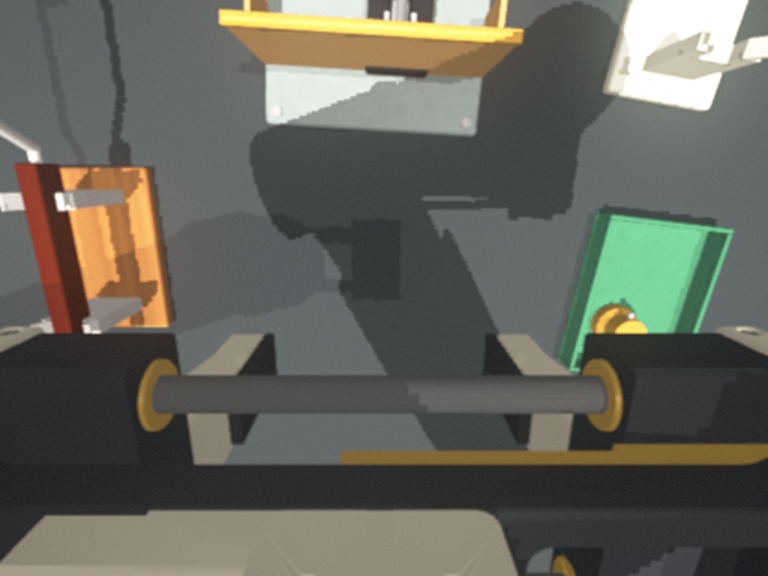

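Run:
```python
from h import *
m=camera_model('wrist')
def P(n,u,v,z): print(n,np.round(atz('wrist',u/1.5,v/1.5,z,m),4)[:2])
P('gL',220,12,.11);P('gR',522,31,.11);P('gLf',222,24,.11);P('gRf',520,42,.11)
P('bL',268,120,.012);P('bR',475,134,.012)
P('baseL back?',265,65,.012)
P('gfootL',267,62,.012);P('gfootR',482,76,.012)
P('rodf',18,165,.084);P('rodf2',60,165,.084);P('rodr',52,320,.084);P('rodr2',85,315,.084)
P('rest1',153,167,.012);P('rest2',173,326,.012)
```

```text
gL [0.6348 0.103 ]
gR [ 0.6381 -0.0753]
gLf [0.6287 0.102 ]
gRf [ 0.6323 -0.0751]
bL [0.5872 0.1006]
bR [ 0.589  -0.0762]
baseL back? [0.6291 0.103 ]
gfootL [0.6315 0.1014]
gfootR [ 0.6341 -0.0758]
rodf [0.5377 0.2576]
rodf2 [0.5399 0.228 ]
rodr [0.4218 0.2505]
rodr2 [0.4279 0.2243]
rest1 [0.5414 0.201 ]
rest2 [0.3931 0.1931]
```

Call:
step_arm([
  {"travel": [0.08, -0.99, 0], "angular": [0, 0, 0], "hand": 1},
  {"travel": [0.08, -0.99, 0], "angular": [0, 0, 0], "hand": 1},
  {"travel": [0.08, -0.99, 0], "angular": [0, 0, 0], "hand": 1},
  {"travel": [0.08, -0.99, 0], "angular": [0, 0, 0], "hand": 1},
  {"travel": [0.08, -0.99, 0], "angular": [0, 0, 0], "hand": 1},
  {"travel": [0.08, -0.99, 0], "angular": [0, 0, 0], "hand": 1},
  {"travel": [0.08, -0.99, 0], "angular": [0, 0, 0], "hand": 1},
  {"travel": [0.08, -0.99, 0], "angular": [0, 0, 0], "hand": 1},
  {"travel": [0.08, -0.99, 0], "angular": [0, 0, 0], "hand": 1},
  {"travel": [0.08, -0.99, 0], "angular": [0, 0, 0], "hand": 1},
])

```text
time: 9.18
eef_pos: [0.4787, 0.2476, 0.2266]
orientation: [0.999, 0.037, 0.0, 0.0]
contact_force: [0.8, -0.5, -0.4]
finger_gap: 0.999
```

Call:
step_arm([
  {"travel": [0, 0, 0], "angular": [0, 0, 0], "hand": 1},
])

```text
time: 9.3
eef_pos: [0.4788, 0.2481, 0.2263]
orientation: [0.999, 0.038, -0.0, 0.0]
contact_force: [-0.3, -0.9, 0.3]
finger_gap: 1.001
```

Run:
```python
from h import *
st(); 
save('wrist','w3'); tips('wrist',['rod','rest','rod_tip'])
save('top','t3'); tips('top',['lever_bar','lever'])
```

```text
{'time': 9.3, 'joints': [0.8418, 0.1358, -0.2878, 0.0, -1.1475, 0.8043], 'eef_pos': [0.4788, 0.2481, 0.2263], 'orientation': [0.9993, 0.0376, -0.0001, 0.0001], 'contact_force': [-0.3397, -0.9365, 0.2829], 'ft_torque': [-0.0948, 0.1664, 0.0007], 'finger_gap': 1.0006}
wrist rod [([0.4717, 0.2467, 0.0725], 0.85)]
wrist rest [([0.4648, 0.2465, -0.0], 0.61)]
wrist rod_tip []
top lever_bar [([0.4579, -0.2479, -0.0029], 0.71), ([0.6892, 0.0003, 0.0909], 0.56)]
top lever [([0.65, -0.003, 0.0324], 0.47), ([0.4609, 0.2482, -0.0015], 0.2)]
```

View pics/w3.png

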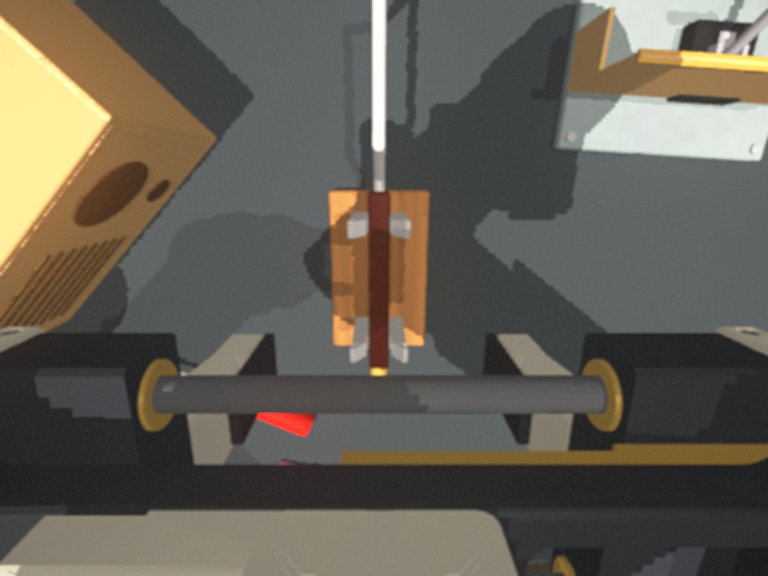

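View pics/t3.png

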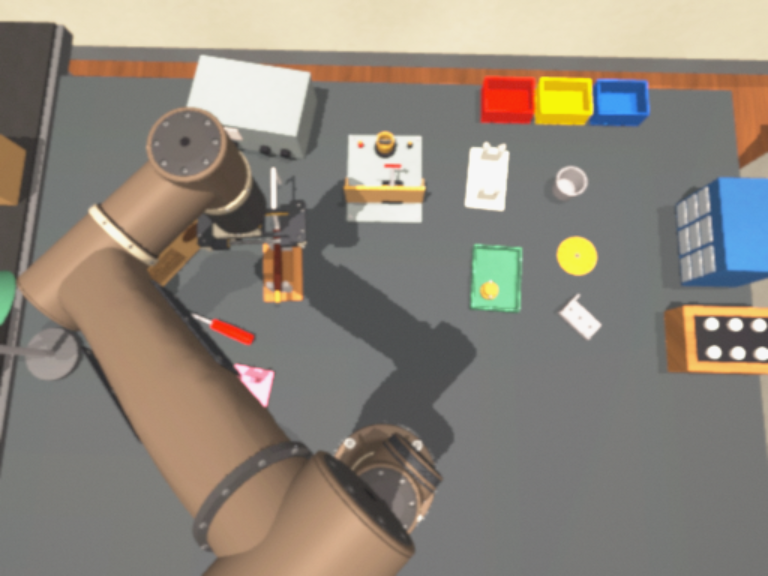

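Call:
step_arm([
  {"travel": [0, 0, 1], "angular": [0, 0, 0], "hand": 1},
  {"travel": [0, 0, 1], "angular": [0, 0, 0], "hand": 1},
  {"travel": [0, 0, 1], "angular": [0, 0, 0], "hand": 1},
  {"travel": [0, 0, 1], "angular": [0, 0, 0], "hand": 1},
  {"travel": [0, 0, 1], "angular": [0, 0, 0], "hand": 0.3},
  {"travel": [0, 0, 1], "angular": [0, 0, 0], "hand": 0.0},
  {"travel": [0, 0, 0.9], "angular": [0, 0, 0], "hand": 0},
  {"travel": [0, 0, 0], "angular": [0, 0, 0], "hand": -0.3},
])

```text
time: 10.65
eef_pos: [0.4779, 0.2451, 0.0528]
orientation: [0.999, 0.037, -0.001, 0.001]
contact_force: [-0.3, -0.8, 0.6]
finger_gap: 0.606
```

Run:
```python
from h import *
st(); save('wrist','w4')
```

```text
{'time': 10.65, 'joints': [0.8389, 0.3168, -0.5053, -0.0002, -0.7521, 0.8052], 'eef_pos': [0.4779, 0.2451, 0.0528], 'orientation': [0.9993, 0.0365, -0.0012, 0.0011], 'contact_force': [-0.2717, -0.7945, 0.5713], 'ft_torque': [-0.0924, 0.1753, -0.0441], 'finger_gap': 0.6065}
```

View pics/w4.png

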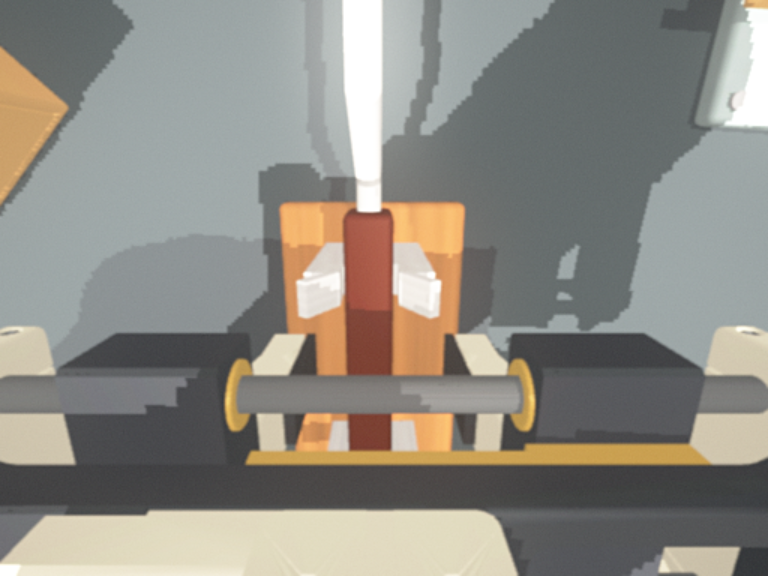

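Call:
step_arm([
  {"travel": [0, -0.13, 0], "angular": [0, 0, 0], "hand": -0.3},
  {"travel": [0, 0, 0], "angular": [0, 0, 0], "hand": -1},
  {"travel": [0, 0, 0], "angular": [0, 0, 0], "hand": -1},
  {"travel": [0, 0, 0], "angular": [0, 0, 0], "hand": -1},
  {"travel": [0, 0, 0], "angular": [0, 0, 0], "hand": -1},
  {"travel": [0, 0, 0], "angular": [0, 0, 0], "hand": -1},
], grip_force=50)

```text
time: 11.45
eef_pos: [0.4786, 0.2496, 0.0546]
orientation: [0.999, 0.037, 0.0, -0.0]
contact_force: [-0.9, -0.7, 5.8]
finger_gap: 0.175
```

Run:
```python
from h import *
st(); save('wrist','w5')
```

```text
{'time': 11.45, 'joints': [0.8441, 0.3161, -0.5008, 0.0002, -0.7533, 0.8005], 'eef_pos': [0.4786, 0.2496, 0.0546], 'orientation': [0.9993, 0.037, 0.0003, -0.0002], 'contact_force': [-0.8531, -0.6861, 5.8058], 'ft_torque': [-0.2663, 0.8162, 0.0129], 'finger_gap': 0.1752}
```

View pics/w5.png

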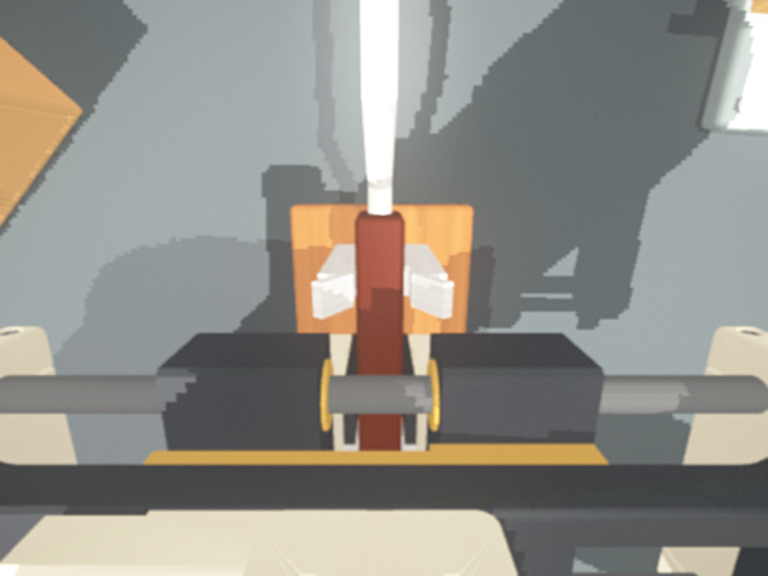

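Call:
step_arm([
  {"travel": [0, 0, -0.3], "angular": [0, 0, 0], "hand": -1},
  {"travel": [0, 0, -0.7], "angular": [0, 0, 0], "hand": -1},
  {"travel": [0, 0, -1], "angular": [0, 0, 0], "hand": -1},
  {"travel": [0, 0, -1], "angular": [0, 0, 0], "hand": -1},
  {"travel": [0, 0, -1], "angular": [0, 0, 0], "hand": -1},
  {"travel": [0, 0, -1], "angular": [0, 0, 0], "hand": -1},
  {"travel": [0, 0, -0.5], "angular": [0, 0, 0], "hand": -1},
  {"travel": [0, 0, 0], "angular": [0, 0, 0], "hand": -1},
])

```text
time: 12.5
eef_pos: [0.4786, 0.2497, 0.1921]
orientation: [0.999, 0.037, 0.0, -0.001]
contact_force: [-0.9, -0.4, -1.6]
finger_gap: 0.177
```

Run:
```python
from h import *
st(); save('scene','s6'); tips('scene',['rod_tip','rod','lever_bar','lever','rest','switch','guard']); save('wrist','w6'); tips('wrist',['rod_tip','rod'])
```

```text
{'time': 12.5, 'joints': [0.844, 0.1625, -0.3377, -0.0002, -1.0692, 0.8005], 'eef_pos': [0.4786, 0.2497, 0.1921], 'orientation': [0.9993, 0.0368, 0.0004, -0.0006], 'contact_force': [-0.9127, -0.4427, -1.5885], 'ft_torque': [-0.1042, 0.1741, -0.0201], 'finger_gap': 0.1772}
scene rod_tip [([0.6634, 0.2668, 0.1693], 0.93)]
scene rod [([0.4645, 0.2504, 0.2082], 0.95)]
scene lever_bar [([0.6926, -0.0037, 0.0914], 0.52), ([0.6664, 0.2645, 0.1685], 0.42)]
scene lever [([0.6576, -0.0052, 0.0326], 0.63), ([0.666, 0.264, 0.1703], 0.53)]
scene rest [([0.465, 0.2489, -0.0036], 0.92), ([0.6965, -0.2358, -0.0003], 0.73), ([0.1588, 0.3086, 0.0004], 0.7)]
scene switch [([0.6535, -0.0031, 0.0166], 0.76)]
scene guard [([0.6352, 0.016, 0.0136], 0.75)]
wrist rod_tip []
wrist rod [([0.4677, 0.248, 0.2058], 0.84)]
```

View pics/s6.png

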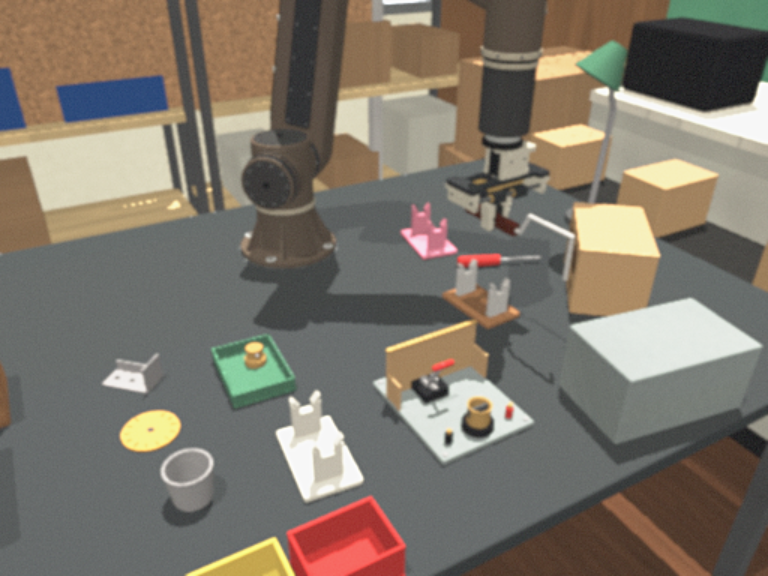

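View pics/w6.png

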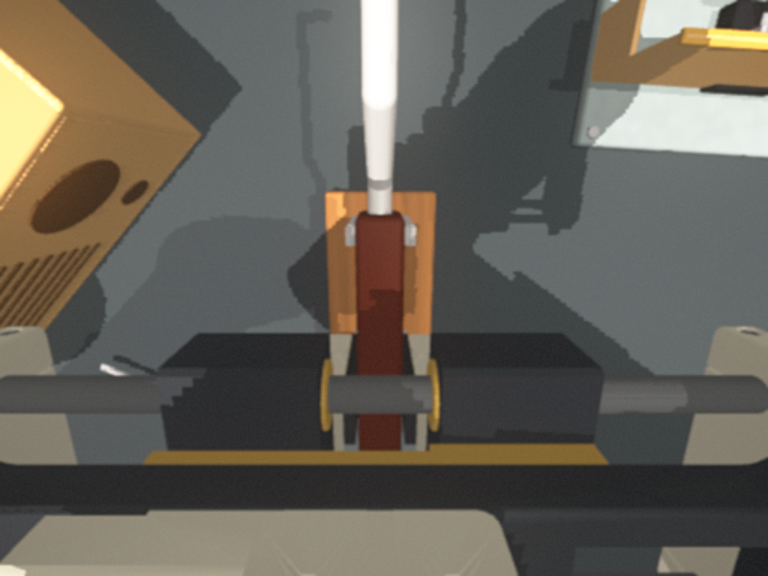

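Call:
step_arm([
  {"travel": [0, 0.4, 0], "angular": [0, 0, 0.4], "hand": -1},
  {"travel": [0, 1, 0], "angular": [0, 0, 0], "hand": -1},
  {"travel": [0, 1, 0], "angular": [0, 0, 0], "hand": -1},
  {"travel": [0, 1, 0], "angular": [0, 0, 0], "hand": -1},
  {"travel": [0, 1, 0], "angular": [0, 0, 0], "hand": -1},
  {"travel": [0, 1, 0], "angular": [0, 0, 0], "hand": -1},
  {"travel": [0, 1, 0], "angular": [0, 0, 0], "hand": -1},
  {"travel": [0, 1, 0], "angular": [0, 0, 0], "hand": -1},
  {"travel": [0.1, 1, 0], "angular": [0, 0, 0], "hand": -1},
  {"travel": [0.3, 1, 0], "angular": [0, 0, 0], "hand": -1},
])

```text
time: 14.3
eef_pos: [0.4926, 0.013, 0.1918]
orientation: [1.0, 0.009, 0.0, -0.0]
contact_force: [0.6, -0.1, -0.9]
finger_gap: 0.181
```

Call:
step_arm([
  {"travel": [0.4, 0.6, 0], "angular": [0, 0, 0], "hand": -1},
  {"travel": [0.4, 0.3, 0], "angular": [0, 0, 0], "hand": -1},
  {"travel": [0.4, 0, 0], "angular": [0, 0, 0], "hand": -1},
  {"travel": [0, 0, 0], "angular": [0, 0, 0], "hand": -1},
  {"travel": [0, 0, 0], "angular": [0, 0, 0], "hand": -1},
])

```text
time: 14.92
eef_pos: [0.5234, -0.0068, 0.1914]
orientation: [1.0, 0.009, -0.0, 0.0]
contact_force: [0.1, -0.4, -1.3]
finger_gap: 0.177
```

Run:
```python
from h import *
st(); f=save('scene','s7'); tips('scene',['rod_tip','rod','lever_bar']); 
c=f[150:320,230:430]; cv2.imwrite('pics/s7c.png',cv2.resize(c[:,:,::-1],None,fx=3.5,fy=3.5,interpolation=cv2.INTER_CUBIC))
save('wrist','w7'); tips('wrist',['rod_tip','lever_bar','rod'])
```

```text
{'time': 14.925, 'joints': [0.362, 0.1369, -0.3707, -0.0002, -1.0637, 1.2274], 'eef_pos': [0.5234, -0.0068, 0.1914], 'orientation': [1.0, 0.0092, -0.0003, 0.0], 'contact_force': [0.0873, -0.3963, -1.3471], 'ft_torque': [-0.1363, 0.2071, -0.0348], 'finger_gap': 0.1772}
scene rod_tip [([0.7081, -0.0051, 0.1705], 0.64), ([0.4659, 0.2495, -0.0013], 0.6)]
scene rod [([0.5113, -0.0072, 0.2086], 0.76)]
scene lever_bar [([0.6924, -0.002, 0.0928], 0.53), ([0.7118, 0.0026, 0.1687], 0.28)]
wrist rod_tip []
wrist lever_bar []
wrist rod [([0.5154, -0.0074, 0.2066], 0.89), ([0.6345, 0.0153, 0.0109], 0.56)]
```

View pics/s7c.png

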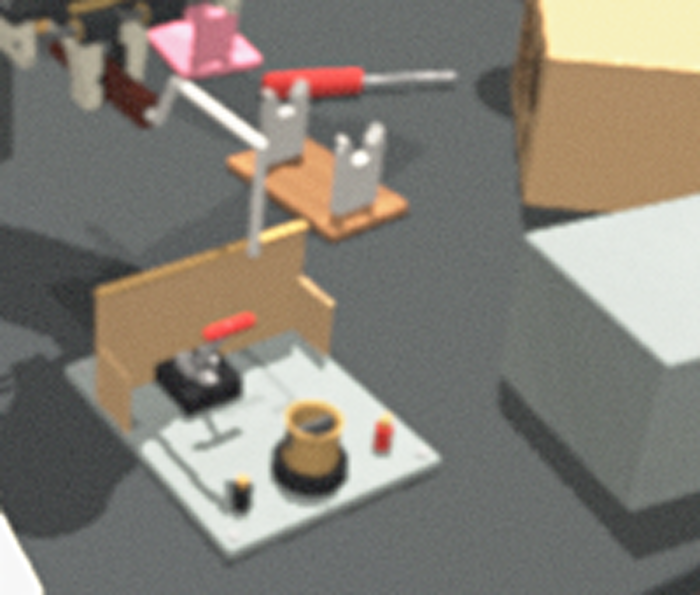

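View pics/w7.png

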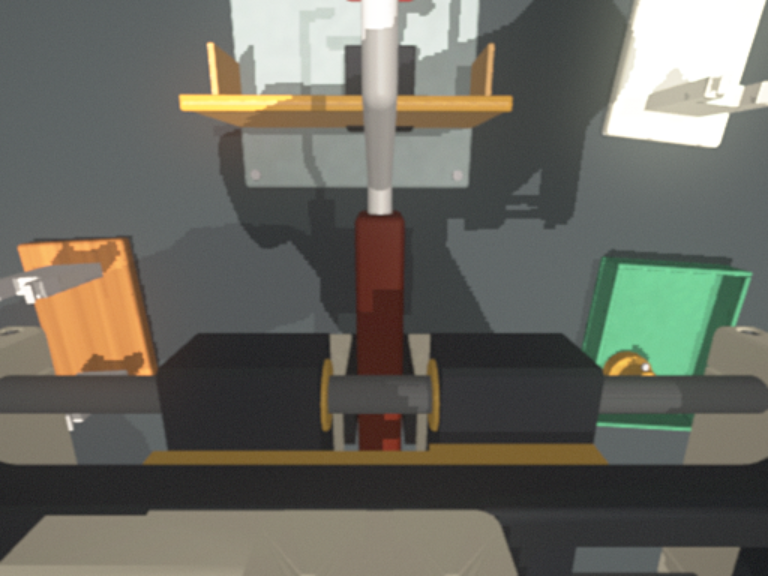

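Run:
```python
from h import *
for x in (.705,.708,.711,.714): print(x,proj('scene',(x,-.004,.165)), proj('scene',(x,-.004,.2085)))
print('seen tip',230+253/3.5,150+255/3.5,'elbow',230+263/3.5,150+142/3.5)
for x in (.688,.692,.696): print(x,proj('scene',(x,-.004,.092)))
print('seen bar',230+230/3.5,150+326/3.5)
# lever bar constrained: hinge(hx,32), radius 70, ray from scene
for cam,u,v in (('scene',230+230/3.5,150+326/3.5),('top',120+(567.5-1.5)/4,60+(202-1.5)/4)):
  for z in (.085,.09,.095,.1): print(cam,z,np.round(atz(cam,u,v,z),4), 'hinge x',[round(atz(cam,u,v,z)[0]-np.sqrt(.07**2-(z-.032)**2),4)])
```

```text
0.705 [299.24550149 220.74147619] [300.34447872 204.93877162]
0.708 [299.96962572 221.38361795] [301.08785342 205.55971134]
0.711 [300.69698631 222.02862966] [301.83462752 206.18349057]
0.714 [301.42760501 222.67653061] [302.58482438 206.81012883]
seen tip 302.2857142857143 222.85714285714286 elbow 305.1428571428571 190.57142857142856
0.688 [293.63178939 241.96172006]
0.692 [294.53557473 242.83737217]
0.696 [295.44449336 243.71799778]
seen bar 295.7142857142857 243.14285714285714
scene 0.085 [0.6869 0.0033 0.085 ] hinge x [np.float64(0.6412)]
scene 0.09 [ 6.923e-01 -6.000e-04  9.000e-02] hinge x [np.float64(0.6531)]
scene 0.095 [ 0.6976 -0.0045  0.095 ] hinge x [np.float64(0.6671)]
scene 0.1 [ 0.703  -0.0083  0.1   ] hinge x [np.float64(0.6863)]
top 0.085 [ 0.6984 -0.0058  0.085 ] hinge x [np.float64(0.6526)]
top 0.09 [ 0.6963 -0.0058  0.09  ] hinge x [np.float64(0.6571)]
top 0.095 [ 0.6942 -0.0058  0.095 ] hinge x [np.float64(0.6637)]
top 0.1 [ 0.6921 -0.0058  0.1   ] hinge x [np.float64(0.6755)]
```

Call:
step_arm([
  {"travel": [0.08, 0, 0.8], "angular": [0, 0, 0], "hand": -1},
  {"travel": [0, 0, 0.8], "angular": [0, 0, 0], "hand": -1},
  {"travel": [0, 0, 0.8], "angular": [0, 0, 0], "hand": -1},
  {"travel": [0, 0, 0], "angular": [0, 0, 0], "hand": -1},
])

```text
time: 15.82
eef_pos: [0.5246, -0.0075, 0.1303]
orientation: [1.0, 0.009, -0.001, 0.0]
contact_force: [0.0, -0.2, -0.6]
finger_gap: 0.177
```

Run:
```python
from h import *
st(); f=grab_frame('scene'); tips('scene',['rod_tip','lever_bar']); 
c=f[180:300,250:400]; cv2.imwrite('pics/s8c.png',cv2.resize(c[:,:,::-1],None,fx=5,fy=5,interpolation=cv2.INTER_CUBIC))
f=grab_frame('top'); c=f[70:170,200:300]; cv2.imwrite('pics/t8c.png',cv2.resize(c[:,:,::-1],None,fx=6,fy=6,interpolation=cv2.INTER_CUBIC))
```

```text
{'time': 15.825, 'joints': [0.3599, 0.2007, -0.4475, -0.0003, -0.9257, 1.2289], 'eef_pos': [0.5246, -0.0075, 0.1303], 'orientation': [1.0, 0.0089, -0.0015, 0.0004], 'contact_force': [0.0043, -0.2468, -0.5708], 'ft_torque': [-0.1328, 0.1289, -0.0068], 'finger_gap': 0.1769}
scene rod_tip [([0.7091, -0.004, 0.1056], 0.59)]
scene lever_bar [([0.6929, -0.0022, 0.0925], 0.39)]
```

View pics/s8c.png

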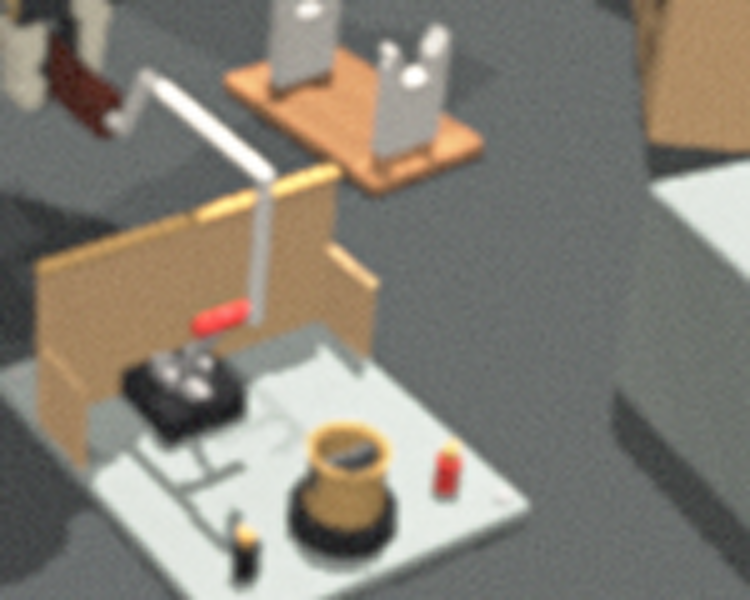

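View pics/t8c.png

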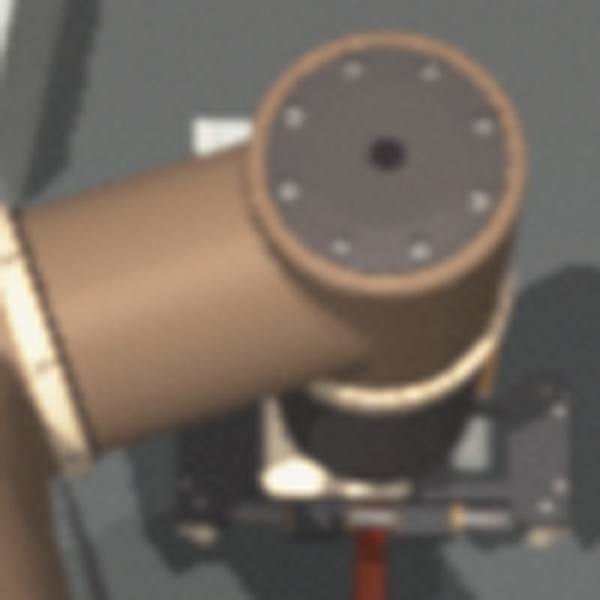

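Call:
step_arm([
  {"travel": [0.04, 0, 0.4], "angular": [0, 0, 0], "hand": -1},
  {"travel": [0, 0, 0.4], "angular": [0, 0, 0], "hand": -1},
  {"travel": [0, 0, 0.4], "angular": [0, 0, 0], "hand": -1},
  {"travel": [0, 0, 0.4], "angular": [0, 0, 0], "hand": -1},
  {"travel": [0, 0, 0.4], "angular": [0, 0, 0], "hand": -1},
  {"travel": [0, 0, 0.4], "angular": [0, 0, 0], "hand": -1},
  {"travel": [0, 0, 0], "angular": [0, 0, 0], "hand": -1},
  {"travel": [0, 0, 0], "angular": [0, 0, 0], "hand": -1},
])

```text
time: 17.02
eef_pos: [0.5269, -0.0071, 0.0717]
orientation: [1.0, 0.009, 0.0, 0.0]
contact_force: [0.2, 0.5, -0.9]
finger_gap: 0.182
```

Run:
```python
from h import *
st(); f=grab_frame('scene'); tips('scene',['rod_tip','lever_bar']); 
c=f[180:300,250:400]; cv2.imwrite('pics/s9c.png',cv2.resize(c[:,:,::-1],None,fx=5,fy=5,interpolation=cv2.INTER_CUBIC))
```

```text
{'time': 17.025, 'joints': [0.3591, 0.2746, -0.5117, 0.0002, -0.7843, 1.2296], 'eef_pos': [0.5269, -0.0071, 0.0717], 'orientation': [1.0, 0.009, 0.0001, 0.0], 'contact_force': [0.1704, 0.5351, -0.8563], 'ft_torque': [-0.0607, 0.1277, -0.0522], 'finger_gap': 0.1824}
scene rod_tip [([0.715, 0.0007, 0.0496], 0.65)]
scene lever_bar [([0.6923, -0.0038, 0.0937], 0.46)]
```

View pics/s9c.png

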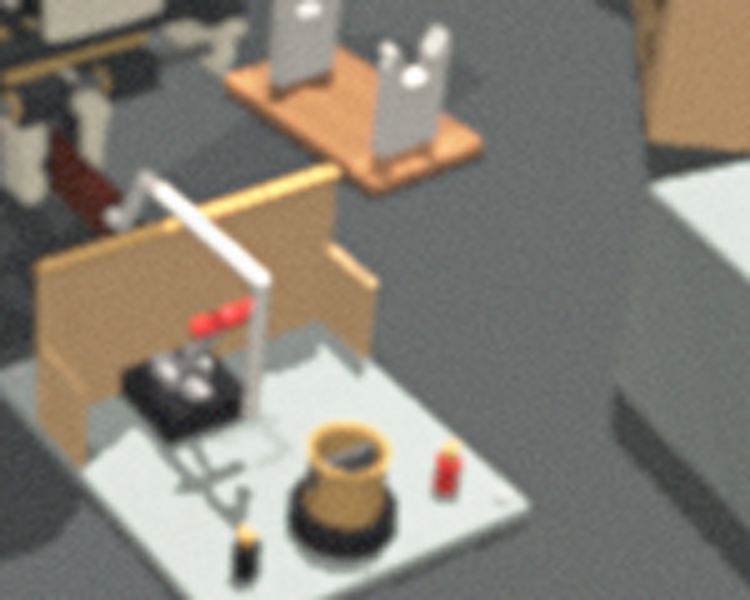

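Call:
step_arm([
  {"travel": [-0.1, 0, 0], "angular": [0, 0, 0], "hand": -1},
  {"travel": [-0.1, 0, 0], "angular": [0, 0, 0], "hand": -1},
  {"travel": [-0.1, 0, 0], "angular": [0, 0, 0], "hand": -1},
  {"travel": [-0.1, 0, 0], "angular": [0, 0, 0], "hand": -1},
  {"travel": [-0.1, 0, 0], "angular": [0, 0, 0], "hand": -1},
])

```text
time: 17.8
eef_pos: [0.5139, -0.0074, 0.0716]
orientation: [1.0, 0.009, -0.0, 0.0]
contact_force: [0.0, -0.2, -0.9]
finger_gap: 0.176
```

Call:
step_arm([
  {"travel": [-0.08, 0, 0], "angular": [0, 0, 0], "hand": -1},
  {"travel": [-0.08, 0, 0], "angular": [0, 0, 0], "hand": -1},
  {"travel": [-0.08, 0, 0], "angular": [0, 0, 0], "hand": -1},
])

```text
time: 18.18
eef_pos: [0.5089, -0.0073, 0.0719]
orientation: [1.0, 0.009, 0.001, -0.0]
contact_force: [2.2, 0.3, -0.8]
finger_gap: 0.183
```

Call:
step_arm([
  {"travel": [-0.08, 0, 0], "angular": [0, 0, 0], "hand": -1},
  {"travel": [-0.08, 0, 0], "angular": [0, 0, 0], "hand": -1},
])

```text
time: 18.42
eef_pos: [0.5045, -0.0074, 0.0718]
orientation: [1.0, 0.009, 0.0, -0.0]
contact_force: [2.6, 0.6, -0.2]
finger_gap: 0.18
```

Call:
step_arm([
  {"travel": [-0.08, 0, 0], "angular": [0, 0, 0], "hand": -1},
  {"travel": [-0.08, 0, 0], "angular": [0, 0, 0], "hand": -1},
])

```text
time: 18.68
eef_pos: [0.5, -0.0076, 0.0716]
orientation: [1.0, 0.009, -0.0, -0.0]
contact_force: [1.7, 0.2, -0.1]
finger_gap: 0.182
```

Call:
step_arm([
  {"travel": [-0.06, 0, 0], "angular": [0, 0, 0], "hand": -1},
  {"travel": [-0.06, 0, 0], "angular": [0, 0, 0], "hand": -1},
])

```text
time: 18.92
eef_pos: [0.4969, -0.0077, 0.0715]
orientation: [1.0, 0.009, -0.0, 0.0]
contact_force: [1.0, 0.8, 0.3]
finger_gap: 0.18
```

Call:
step_arm([
  {"travel": [-0.06, 0, 0], "angular": [0, 0, 0], "hand": -1},
  {"travel": [-0.06, 0, 0], "angular": [0, 0, 0], "hand": -1},
])

```text
time: 19.18
eef_pos: [0.4939, -0.0078, 0.0715]
orientation: [1.0, 0.009, -0.0, 0.0]
contact_force: [1.8, -0.2, -0.2]
finger_gap: 0.179
```

Call:
step_arm([
  {"travel": [-0.06, 0, 0], "angular": [0, 0, 0], "hand": -1},
  {"travel": [-0.06, 0, 0], "angular": [0, 0, 0], "hand": -1},
])

```text
time: 19.42
eef_pos: [0.491, -0.0078, 0.0715]
orientation: [1.0, 0.009, -0.0, 0.0]
contact_force: [1.0, -0.1, -0.3]
finger_gap: 0.179
```

Run:
```python
from h import *
st(); f=grab_frame('scene'); tips('scene',['rod_tip','lever_bar']); 
c=f[180:300,250:400]; cv2.imwrite('pics/s10c.png',cv2.resize(c[:,:,::-1],None,fx=5,fy=5,interpolation=cv2.INTER_CUBIC))
```

```text
{'time': 19.425, 'joints': [0.3854, 0.2223, -0.5884, -0.0, -0.7602, 1.2034], 'eef_pos': [0.491, -0.0078, 0.0715], 'orientation': [1.0, 0.009, -0.0001, 0.0], 'contact_force': [0.9517, -0.1391, -0.3109], 'ft_torque': [-0.107, -0.5522, -0.0117], 'finger_gap': 0.1789}
scene rod_tip [([0.6782, -0.0035, 0.0499], 0.54)]
scene lever_bar [([0.6766, -0.0072, 0.1002], 0.49), ([0.6563, 0.0111, 0.0029], 0.38)]
```

View pics/s10c.png

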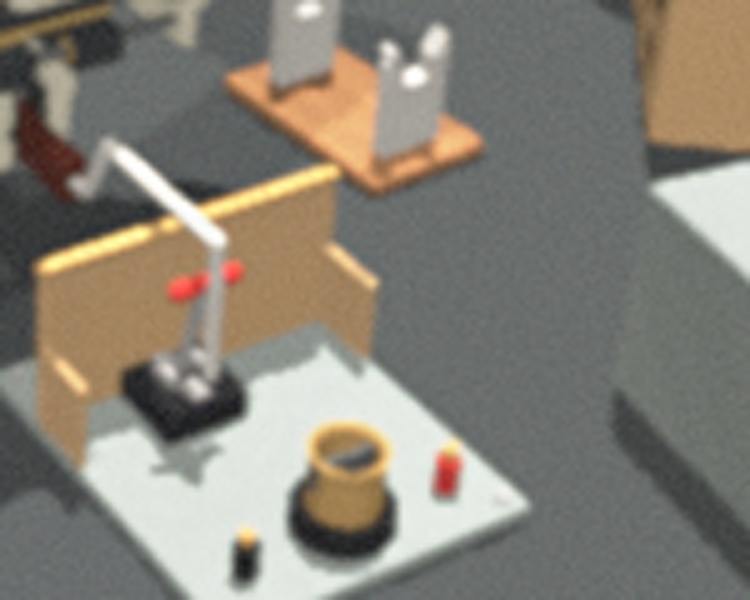

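Call:
step_arm([
  {"travel": [-0.06, 0, 0], "angular": [0, 0, 0], "hand": -1},
  {"travel": [-0.06, 0, 0], "angular": [0, 0, 0], "hand": -1},
])

```text
time: 19.82
eef_pos: [0.4881, -0.0078, 0.0716]
orientation: [1.0, 0.009, 0.0, -0.0]
contact_force: [1.8, 0.3, -0.6]
finger_gap: 0.18
```

Call:
step_arm([
  {"travel": [-0.05, 0, 0], "angular": [0, 0, 0], "hand": -1},
  {"travel": [-0.05, 0, 0], "angular": [0, 0, 0], "hand": -1},
])

```text
time: 20.08
eef_pos: [0.487, -0.0075, 0.072]
orientation: [1.0, 0.009, 0.001, -0.0]
contact_force: [6.5, -0.0, -1.4]
finger_gap: 0.18
```

Call:
step_arm([
  {"travel": [0, 0, 0], "angular": [0, 0, 0], "hand": -1},
])

```text
time: 20.2
eef_pos: [0.4871, -0.0075, 0.0721]
orientation: [1.0, 0.009, 0.001, -0.0]
contact_force: [5.5, -0.4, -2.3]
finger_gap: 0.176
```

Call:
step_arm([
  {"travel": [-0.03, 0, 0], "angular": [0, 0, 0], "hand": -1},
])

```text
time: 20.32
eef_pos: [0.4869, -0.0074, 0.0722]
orientation: [1.0, 0.009, 0.002, -0.0]
contact_force: [8.3, -1.2, -2.6]
finger_gap: 0.181
```

Call:
step_arm([
  {"travel": [-0.02, 0, 0], "angular": [0, 0, 0], "hand": -1},
  {"travel": [0, 0, 0], "angular": [0, 0, 0], "hand": -1},
])

```text
time: 20.58
eef_pos: [0.4869, -0.0073, 0.0724]
orientation: [1.0, 0.009, 0.002, -0.0]
contact_force: [7.8, -1.0, -3.0]
finger_gap: 0.181
```

Call:
step_arm([
  {"travel": [-0.025, 0, 0], "angular": [0, 0, 0], "hand": -1},
  {"travel": [0, 0, 0], "angular": [0, 0, 0], "hand": -1},
])

```text
time: 20.82
eef_pos: [0.4868, -0.0072, 0.0725]
orientation: [1.0, 0.009, 0.003, -0.001]
contact_force: [10.6, -1.1, -3.0]
finger_gap: 0.177
```

Run:
```python
from h import *
st(); f=grab_frame('scene'); tips('scene',['rod_tip','lever_bar']); print(sense()['contact_force'])
c=f[180:300,250:400]; cv2.imwrite('pics/s11c.png',cv2.resize(c[:,:,::-1],None,fx=5,fy=5,interpolation=cv2.INTER_CUBIC))
```

```text
{'time': 20.825, 'joints': [0.3911, 0.2115, -0.6012, 0.0015, -0.7528, 1.1972], 'eef_pos': [0.4868, -0.0072, 0.0725], 'orientation': [1.0, 0.0093, 0.0027, -0.0005], 'contact_force': [10.5535, -1.0733, -3.0052], 'ft_torque': [-0.3898, -3.1598, -0.2124], 'finger_gap': 0.1772}
scene rod_tip [([0.6697, -0.0033, 0.0514], 0.57), ([0.3618, -0.4448, -0.0014], 0.19)]
scene lever_bar [([0.6706, -0.0051, 0.1037], 0.57)]
[10.14860876 -1.67624089 -3.27667756]
```

View pics/s11c.png

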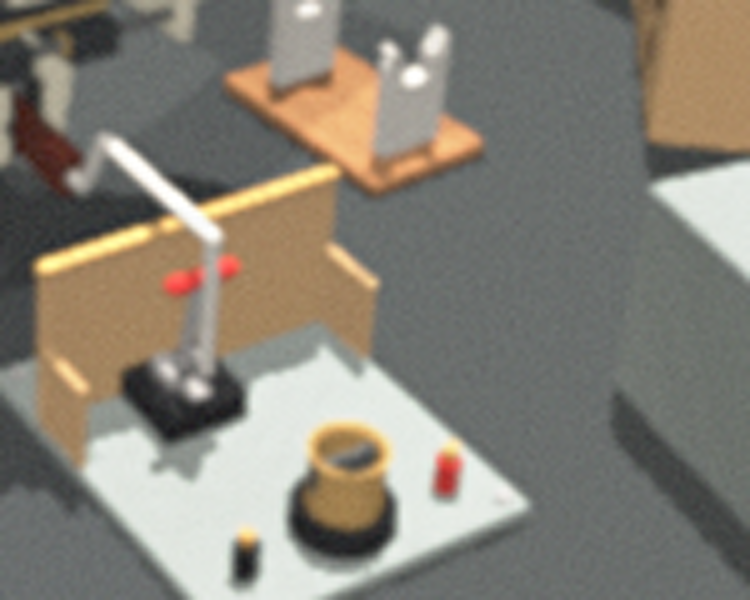

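Call:
step_arm([
  {"travel": [0, 0, 0], "angular": [0, 0, 0], "hand": -1},
  {"travel": [0, 0, 0], "angular": [0, 0, 0], "hand": -1},
  {"travel": [0, 0, 0], "angular": [0, 0, 0], "hand": -1},
])

```text
time: 21.35
eef_pos: [0.4867, -0.0072, 0.0725]
orientation: [1.0, 0.009, 0.003, -0.001]
contact_force: [10.4, -1.3, -3.2]
finger_gap: 0.18
```

Call:
step_arm([
  {"travel": [0, 0, 0], "angular": [0, 0, 0], "hand": -1},
  {"travel": [0, 0, 0], "angular": [0, 0, 0], "hand": -1},
  {"travel": [0, 0, 0], "angular": [0, 0, 0], "hand": -1},
  {"travel": [0, 0, 0], "angular": [0, 0, 0], "hand": -1},
])

```text
time: 21.85
eef_pos: [0.4868, -0.0072, 0.0725]
orientation: [1.0, 0.009, 0.003, -0.0]
contact_force: [10.4, -1.0, -3.2]
finger_gap: 0.18
```

Call:
step_arm([
  {"travel": [0, 0, 0], "angular": [0, 0, 0], "hand": -1},
  {"travel": [0, 0, 0], "angular": [0, 0, 0], "hand": -1},
  {"travel": [0, 0, 0], "angular": [0, 0, 0], "hand": -1},
  {"travel": [0, 0, 0], "angular": [0, 0, 0], "hand": -1},
])

```text
time: 22.35
eef_pos: [0.4867, -0.0072, 0.0725]
orientation: [1.0, 0.009, 0.003, -0.001]
contact_force: [11.4, -1.5, -2.5]
finger_gap: 0.181
```

Call:
step_arm([
  {"travel": [0.1, 0, 0], "angular": [0, 0, 0], "hand": -1},
  {"travel": [0.25, 0, 0], "angular": [0, 0, 0], "hand": -1},
  {"travel": [0.25, 0, 0], "angular": [0, 0, 0], "hand": -1},
  {"travel": [0, 0, 0], "angular": [0, 0, 0], "hand": -1},
  {"travel": [0, 0, 0], "angular": [0, 0, 0], "hand": -1},
])

```text
time: 22.98
eef_pos: [0.4983, -0.0078, 0.0713]
orientation: [1.0, 0.009, -0.0, 0.0]
contact_force: [0.6, 0.1, -0.5]
finger_gap: 0.179
```

Run:
```python
from h import *
st(); f=grab_frame('scene'); tips('scene',['rod_tip','lever_bar'])
c=f[180:300,250:400]; cv2.imwrite('pics/s12c.png',cv2.resize(c[:,:,::-1],None,fx=5,fy=5,interpolation=cv2.INTER_CUBIC))
```

```text
{'time': 22.975, 'joints': [0.3792, 0.2341, -0.5723, -0.0002, -0.7653, 1.2094], 'eef_pos': [0.4983, -0.0078, 0.0713], 'orientation': [1.0, 0.0088, -0.0005, 0.0001], 'contact_force': [0.595, 0.1007, -0.5334], 'ft_torque': [-0.0803, 0.1803, -0.0239], 'finger_gap': 0.1786}
scene rod_tip [([0.6888, -0.0047, 0.0499], 0.9)]
scene lever_bar [([0.4218, -0.2346, 0.002], 0.61), ([0.6706, -0.004, 0.0998], 0.41)]
```

View pics/s12c.png

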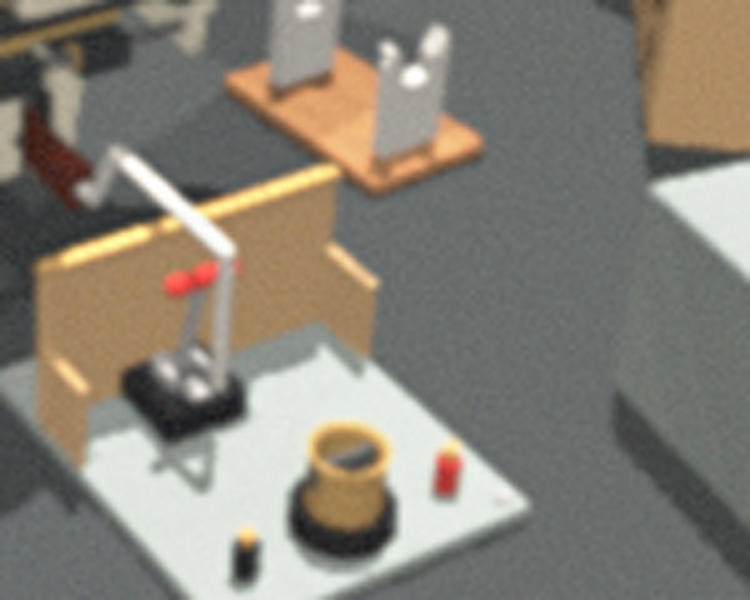

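Call:
step_arm([
  {"travel": [0, 0, -0.4], "angular": [0, 0, 0], "hand": -1},
  {"travel": [0, 0, -0.8], "angular": [0, 0, 0], "hand": -1},
  {"travel": [0, 0, -0.8], "angular": [0, 0, 0], "hand": -1},
  {"travel": [0, 0, -0.8], "angular": [0, 0, 0], "hand": -1},
  {"travel": [0, 0, -0.9], "angular": [0, 0, 0], "hand": -1},
  {"travel": [0, 0, -0.9], "angular": [0, 0, 0], "hand": -1},
  {"travel": [0, 0, -0.2], "angular": [0, 0, 0], "hand": -1},
  {"travel": [0, 0, 0], "angular": [0, 0, 0], "hand": -1},
])

```text
time: 24.12
eef_pos: [0.4986, -0.0076, 0.1916]
orientation: [1.0, 0.009, 0.0, -0.0]
contact_force: [0.4, -0.8, -2.4]
finger_gap: 0.178
```

Call:
step_arm([
  {"travel": [-0.31, -1, 0], "angular": [0, 0, 0], "hand": -1},
  {"travel": [-0.31, -1, 0], "angular": [0, 0, 0], "hand": -1},
  {"travel": [0, -1, 0], "angular": [0, 0, 0], "hand": -1},
  {"travel": [0, -1, 0], "angular": [0, 0, 0], "hand": -1},
  {"travel": [0, -1, 0], "angular": [0, 0, 0], "hand": -1},
  {"travel": [0, -1, 0], "angular": [0, 0, 0], "hand": -1},
  {"travel": [0, -1, 0], "angular": [0, 0, 0], "hand": -1},
  {"travel": [0, -1, 0], "angular": [0, 0, 0], "hand": -1},
  {"travel": [0, -1, 0], "angular": [0, 0, 0], "hand": -1},
  {"travel": [0, -0.8, 0], "angular": [0, 0, 0], "hand": -1},
])

```text
time: 25.38
eef_pos: [0.4786, 0.2381, 0.1909]
orientation: [1.0, 0.009, -0.0, 0.0]
contact_force: [-0.5, 0.2, -0.7]
finger_gap: 0.182
```

Call:
step_arm([
  {"travel": [0, -0.5, 0], "angular": [0, 0, -0.4], "hand": -1},
  {"travel": [0, 0, 0], "angular": [0, 0, 0], "hand": -1},
  {"travel": [0, 0, 0], "angular": [0, 0, 0], "hand": -1},
  {"travel": [0, 0, 0], "angular": [0, 0, 0], "hand": -1},
])

```text
time: 25.88
eef_pos: [0.4786, 0.2491, 0.1916]
orientation: [0.999, 0.036, -0.0, 0.0]
contact_force: [0.3, -0.7, -0.4]
finger_gap: 0.178
```

Run:
```python
from h import *
st(); save('scene','s13'); tips('scene',['rod_tip','rod','lever_bar','rest']); save('wrist','w13'); tips('wrist',['rod'])
```

```text
{'time': 25.875, 'joints': [0.8432, 0.1633, -0.338, -0.0, -1.0696, 0.8003], 'eef_pos': [0.4786, 0.2491, 0.1916], 'orientation': [0.9993, 0.0363, -0.0, 0.0], 'contact_force': [0.2802, -0.7324, -0.371], 'ft_torque': [-0.1399, 0.1393, -0.0272], 'finger_gap': 0.1783}
scene rod_tip [([0.6675, 0.2639, 0.1678], 0.63)]
scene rod [([0.4679, 0.2503, 0.2083], 0.67)]
scene lever_bar [([0.6702, -0.0035, 0.101], 0.68)]
scene rest [([0.4634, 0.2495, -0.0045], 0.86), ([0.1552, 0.3079, 0.0032], 0.71), ([0.697, -0.234, 0.0016], 0.68)]
wrist rod [([0.4697, 0.2482, 0.2063], 0.74)]
```

View pics/w13.png

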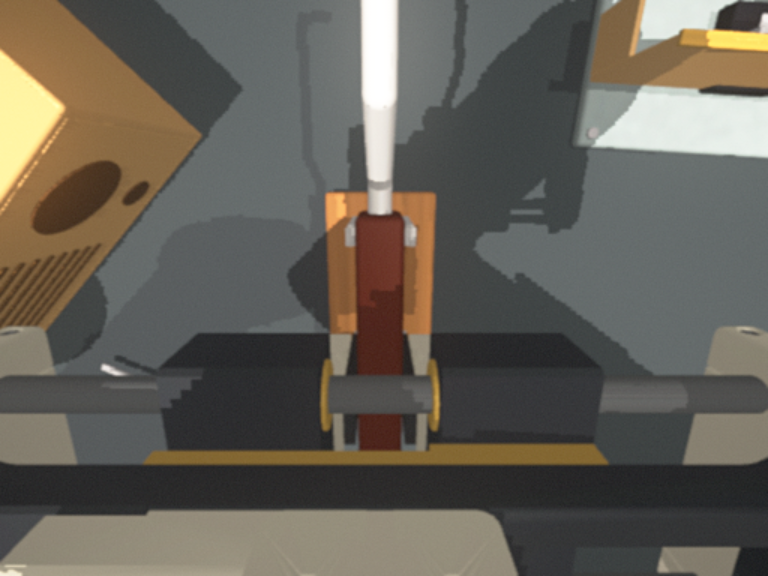

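View pics/s13.png

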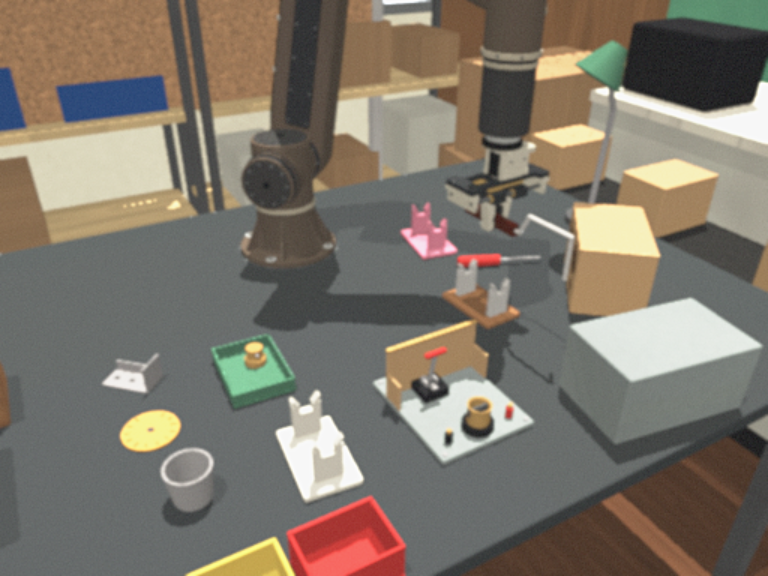

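Call:
step_arm([
  {"travel": [0, -0.02, 0.6], "angular": [0, 0, 0], "hand": -1},
  {"travel": [0, 0, 0.8], "angular": [0, 0, 0], "hand": -1},
  {"travel": [0, 0, 0.8], "angular": [0, 0, 0], "hand": -1},
  {"travel": [0, 0, 0.8], "angular": [0, 0, 0], "hand": -1},
  {"travel": [0, 0, 0.6], "angular": [0, 0, 0], "hand": -1},
  {"travel": [0, 0, 0.4], "angular": [0, 0, 0], "hand": -1},
  {"travel": [0, 0, 0], "angular": [0, 0, 0], "hand": -1},
  {"travel": [0, 0, 0], "angular": [0, 0, 0], "hand": -1},
])

```text
time: 27.22
eef_pos: [0.479, 0.2503, 0.0921]
orientation: [0.999, 0.037, 0.0, -0.0]
contact_force: [0.2, -0.7, -1.5]
finger_gap: 0.176
```

Run:
```python
from h import *
st(); save('wrist','w14')
```

```text
{'time': 27.225, 'joints': [0.8445, 0.2677, -0.4614, 0.0003, -0.8407, 0.8], 'eef_pos': [0.479, 0.2503, 0.0921], 'orientation': [0.9993, 0.037, 0.0004, -0.0003], 'contact_force': [0.208, -0.7454, -1.5322], 'ft_torque': [-0.0439, 0.1766, -0.0142], 'finger_gap': 0.1755}
```

View pics/w14.png

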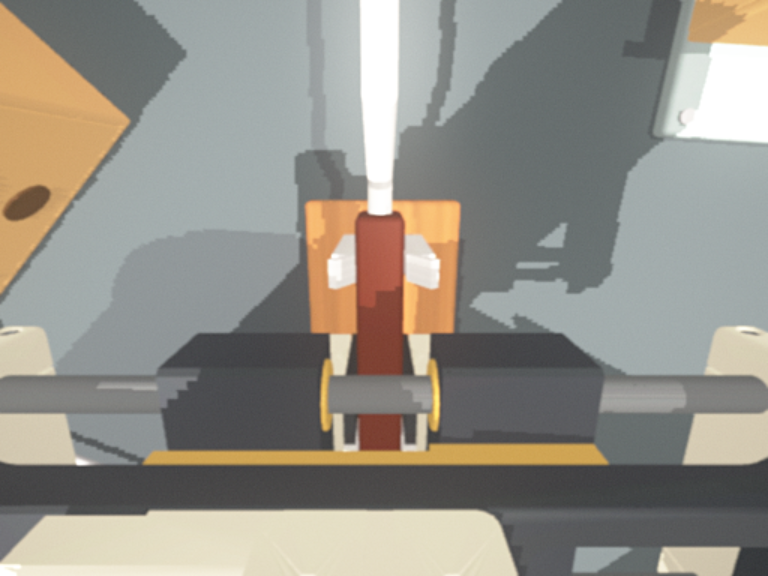

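Call:
step_arm([
  {"travel": [0, 0.03, 0.3], "angular": [0, 0, 0], "hand": -1},
  {"travel": [0, 0, 0.3], "angular": [0, 0, 0], "hand": -1},
  {"travel": [0, 0, 0.3], "angular": [0, 0, 0], "hand": -1},
  {"travel": [0, 0, 0.3], "angular": [0, 0, 0], "hand": -1},
  {"travel": [0, 0, 0.2], "angular": [0, 0, 0], "hand": -1},
  {"travel": [0, 0, 0], "angular": [0, 0, 0], "hand": -1},
])

```text
time: 28.02
eef_pos: [0.4784, 0.2491, 0.056]
orientation: [0.999, 0.037, -0.0, 0.0]
contact_force: [-0.3, -0.2, -0.7]
finger_gap: 0.18
```

Call:
step_arm([
  {"travel": [0, 0, 0.05], "angular": [0, 0, 0], "hand": -1},
  {"travel": [0, 0, 0.03], "angular": [0, 0, 0], "hand": -1},
])

```text
time: 28.28
eef_pos: [0.4788, 0.2494, 0.0547]
orientation: [0.999, 0.037, 0.0, -0.0]
contact_force: [0.4, 0.7, -0.5]
finger_gap: 0.178
```

Call:
step_arm([
  {"travel": [0, 0, 0.03], "angular": [0, 0, 0], "hand": -1},
  {"travel": [0, 0, 0], "angular": [0, 0, 0], "hand": -1},
])

```text
time: 28.52
eef_pos: [0.4788, 0.2494, 0.0546]
orientation: [0.999, 0.037, 0.0, -0.0]
contact_force: [-1.9, -0.8, 5.2]
finger_gap: 0.178
```

Call:
step_arm([
  {"travel": [0, 0, -0.04], "angular": [0, 0, 0], "hand": -1},
  {"travel": [0, 0, 0], "angular": [0, 0, 0], "hand": -0.55},
  {"travel": [0, 0, 0], "angular": [0, 0, 0], "hand": -0.4},
  {"travel": [0, 0, 0], "angular": [0, 0, 0], "hand": 0},
  {"travel": [0, 0, 0], "angular": [0, 0, 0], "hand": 0},
  {"travel": [0, 0, 0], "angular": [0, 0, 0], "hand": 0},
  {"travel": [0, 0, 0], "angular": [0, 0, 0], "hand": 0},
])

```text
time: 29.4
eef_pos: [0.4787, 0.2493, 0.0548]
orientation: [0.999, 0.037, 0.0, -0.0]
contact_force: [0.2, -0.3, -0.3]
finger_gap: 0.5
```

Run:
```python
from h import *
st(); save('wrist','w15'); save('scene','s15'); tips('scene',['rod','rod_tip'])
```

```text
{'time': 29.4, 'joints': [0.8434, 0.3159, -0.5003, -0.0, -0.7545, 0.8011], 'eef_pos': [0.4787, 0.2493, 0.0548], 'orientation': [0.9993, 0.0369, 0.0, -0.0], 'contact_force': [0.2467, -0.3022, -0.3028], 'ft_torque': [-0.1176, 0.1032, 0.0123], 'finger_gap': 0.5004}
scene rod [([0.4666, 0.2475, 0.0712], 0.9), ([0.6575, 0.0142, 0.0001], 0.69)]
scene rod_tip [([0.6675, 0.263, 0.0356], 0.85), ([0.658, -0.0029, 0.0124], 0.34)]
```

View pics/w15.png

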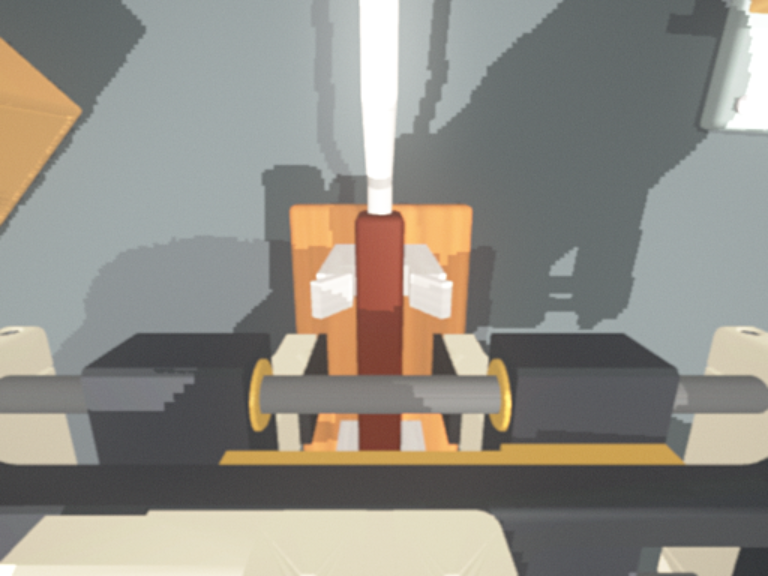

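Rod lies in both notches, as at the start. Now I retreat straight up.

Call:
step_arm([
  {"travel": [0, 0, -0.3], "angular": [0, 0, 0], "hand": 0},
  {"travel": [0, 0, -0.8], "angular": [0, 0, 0], "hand": 0},
  {"travel": [0, 0, -1], "angular": [0, 0, 0], "hand": 0},
  {"travel": [0, 0, -1], "angular": [0, 0, 0], "hand": 0},
  {"travel": [0, 0, -1], "angular": [0, 0, 0], "hand": 0},
  {"travel": [0, 0, -1], "angular": [0, 0, 0], "hand": 0},
  {"travel": [0, 0, -1], "angular": [0, 0, 0], "hand": 0},
  {"travel": [0, 0, 0], "angular": [0, 0, 0], "hand": 0},
  {"travel": [0, 0, 0], "angular": [0, 0, 0], "hand": 0},
])

```text
time: 30.72
eef_pos: [0.4783, 0.2491, 0.2073]
orientation: [0.999, 0.037, -0.0, -0.0]
contact_force: [0.0, 0.3, -0.5]
finger_gap: 0.497
```

Run:
```python
from h import *
st(); save('wrist','w16'); save('scene','s16'); tips('scene',['rod','rod_tip','lever_bar'])
```

```text
{'time': 30.725, 'joints': [0.8435, 0.1501, -0.3159, -0.0004, -1.1048, 0.8011], 'eef_pos': [0.4783, 0.2491, 0.2073], 'orientation': [0.9993, 0.0368, -0.0001, -0.0001], 'contact_force': [0.0384, 0.2881, -0.5356], 'ft_torque': [-0.1346, 0.1746, -0.0309], 'finger_gap': 0.4975}
scene rod [([0.4687, 0.2469, 0.0704], 0.96)]
scene rod_tip [([0.6652, 0.2636, 0.0307], 0.91), ([0.6367, 0.016, 0.0154], 0.54)]
scene lever_bar [([0.6713, -0.0041, 0.1036], 0.45), ([0.3311, 0.3987, -0.0001], 0.41)]
```

View pics/s16.png

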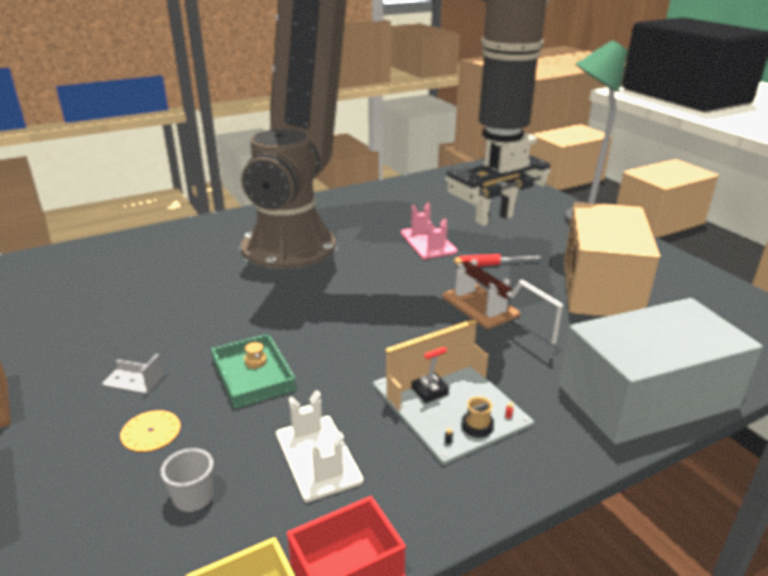

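View pics/w16.png

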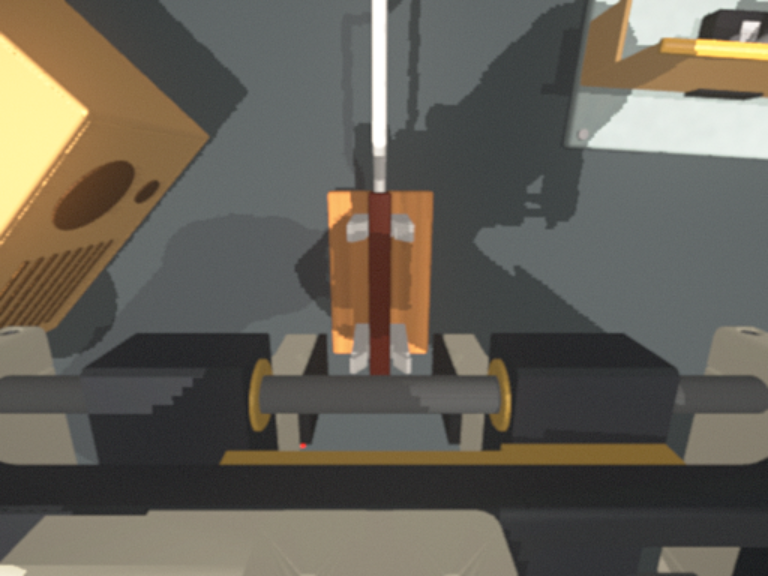

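The rod is back in its rest, the lever is still drawn (bar at about (435,353) in the scene picture), and the bystanders have not moved. Handing in.

```bash
python3 -c "
from station import close_job
print(close_job())"
```

```text
the job is handed in; nothing more can be done
None
```

The job is done and handed in at about 31 s of the 58 s allowed. The lever is drawn against its stop and the rod is back in its rest.

- **Drawing the lever:** I lifted the rod over the guard, hooked it behind the red lever and drew the bar about 25 mm until it met the stop. I held it there for about 1.5 s at 10 to 11.4 N. The highest pull I read was 11.4 N, taken at the ends of moves rather than continuously, with about 3 N of vertical force on top.
- **Putting the rod back:** I unhooked, lifted the rod clear and laid it in both notches. It is seated within a few millimetres of where it lay before: (0.469, 0.247, 0.070) m now, about (0.467, 0.247, 0.071) m at first.
- **Last checks:** The lever is still drawn, its bar moved from about x = 0.692 to 0.671 m. No bystander had visibly moved in the last scene picture, and the raised gripper reads no contact force.
- **Disagreements:** No check failed. The networks' position estimates differed from my own pixel measurements by 2 to 4 mm. Twice the lever detector's top match was a false one elsewhere on the bench; I ignored it.

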